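# Pile the setting plates and push the jam-prone loading slide home

### The arm

A 6-joint arm with a two-finger parallel gripper is mounted at the origin on a cart in front of the work surface, level with it; the furniture and walls round the work are solid. World frame = base frame: x ahead of the robot, y to its left, z up, the work surface at z = 0. Lengths are in m, angles in rad, forces in N, time in s.
With the tool pointing down it reaches from about 0.35 to 0.85 m from the base axis. Payload 8.1 kg.
Tool frame: the origin (TCP) lies midway between the tips of the shut fingers; the grasp point (between the pads) lies 19 mm behind it; z points along the fingers, y is the direction in which the jaws open and shut (so a half turn about z gives the same grasp; the last joint's range is limited). The gripper opens to 93 mm and grips with 3 to 60 N. Pads are 15 mm wide; open, the fingers measure 128 mm over their backs; the gripper's body (75 mm by 188 mm) begins 65 mm behind the grasp point.
Start: joints at [-0.085, 0.13, 1.488, -0, 1.523, -0.085], TCP at [0.6, 0, 0.219] pointing down, gripper open.
Joint ranges: [-2.96, 2.96], [-0.89, 2.26], [0.02, 2.5], [-1.34, 4.48], [0, 2.73], [-2.66, 2.66]. Speed limits (rad/s): [2.39, 2.39, 2.79, 3.14, 3.14, 3.14].

### API

Orientations are given as a rotation vector (axis times angle).
In Python, from plant import robot gives the robot as it stands. The module is installed in compiled form; this text tells all that it offers.
- The arm moves only by the shell command python3 -m pendant 'ROWS' [FORCE]. ROWS is JSON, a list of rows, each an object with "translation": the shift along the tool's x, y, z in mm, a list of three; "twist": the turn, a rotation vector about the tool's x, y, z in rad, a list of three; "grip": the opening, from -1 (shut) to 1 (fully open). A call has exactly 10 rows; each row shifts and turns the pose as measured when the row begins, along the tool's axes as they then stand; what a row does not reach is not made up. A row lasts 1/10 s, in which the tool goes at most 50 mm and 8.59 degrees, less where a joint would pass 70% of its speed; a pose out of reach is approached as far as the arm can. A call is refused whole if a number of a shift passes 50 or a number of a turn 0.15, either way. A call with a gripper value outside its range is refused whole. The fingers move at their own pace and stop on an object; FORCE is the grip in N (left out, the last holds). Time passes only in rows, so rows that do not move let the fingers close, or fill a call up. It gives the time, the measured TCP pose, the force and the opening at its end, in the units of the state.
- robot.read_state(): the state, without advancing time (a new reading comes with each control period).
- robot.read_camera(name): name is "scene" or "side" or "wrist"; returns (picture, depth): 420x560x3 uint8, red, green, blue; 420x560 float32, m along the optical axis (not along the pixel's ray), 0 where there is no reading.
- robot.camera_info(name): a dict with "vertical_fov" (degrees; the focal length in pixels is half the picture's height over the tangent of half this angle, whatever the lens; pixels are square), "cx", "cy" (the principal point, pixels), "cam_to_world" (4x4, takes a point from camera to world coordinates). Camera axes: x right, y up, looking along -z (the intrinsics and any distortion apply to the point x, -y, -z); pixel columns grow to the right and rows downward; lengths in m; the calibration is good to about 2 mm. A picture is of the moment at which its call begins: read the wrist's pose just before it. camera_info takes no time and is no camera call; for the wrist camera it gives the pose at the moment of the call.
- robot.close_job(): hands the job in, once; it reports no verdict.
The state is a dict: "t": time; "q": joint angles; "dq": joint speeds; "joint_torque": joint torques, N m; "tool_pos": TCP position; "orientation": TCP orientation; "force": force on the tool from outside, world axes, zero at the start; "wrist_torque": the same for the moment, N m; "opening": finger opening in m.
Only numpy, scipy, OpenCV 4.12 (cv2) and the standard library are available. Lean on these libraries where they do the work, as an engineer would, in place of code of your own. Each camera call takes 0.05 s, during which the arm holds its last target. There are 200 camera calls.

### The job

Lay the bare steel plate flat on top of the blue plate in the slide's carriage, same way round, so that the two make a square pile with flush edges. Then push the carriage along its rails, away from you, fully home against the rubber buffers with the pile still square on it, and let go. The carriage skews and jams if pushed off-centre, so push at the middle of its rear wall; leave the tape roll, the marker and the stamp where they are.

Things in the scene. Friction and masses are not known exactly. Their poses are not given: they have to be found in the camera images.
- slide_base: Loading slide fixed to the bench: dark base plate 200 mm wide, 8 mm thick, spanning x = -155 to +175 mm, two aluminium rails (inner faces y = +-83, outer +-97 mm, top 30 mm above the bench). Origin: on the bench under its centre line; x runs along the rails to the buffers, away from the robot; z up. The carriage is home when its origin is at slide x = +57 mm.
- buffers (a point): Point midway between the two black rubber buffers at the far end of the slide, level with their faces (slide x = +117 mm, 26 mm above the bench). The carriage's front edge rests there when home. Behind them stands a grey sensor block, 54 mm high.
- carriage: Loose aluminium carriage, 0.5 kg, between the rails. Origin: centre of its underside, 8 mm above the bench; x along the slide. Deck 120 (x) by 144 mm, top at 12 mm. Held under the rails' lips by two short rubber side shoes (50 mm long, 1.5 mm play): slides with about 2 N, but a push 25 mm or more off centre jams it; then ease off and push at the middle. Starts at slide x = -90 to -65 mm.
- push_point (a point): Middle of the outer face of the carriage's rear wall (the side towards the robot), marked by an orange stripe; 32 mm above the bench, 60 mm behind the carriage's origin. The wall is 8 mm thick and 144 mm wide, its top 54 mm above the bench.
- blue_plate: Blue plate, 90 x 54 x 16 mm, 0.2 kg, lying loose on the carriage deck, long side about along the slide. Origin: centre of its underside (20 mm above the bench); x along the 90 mm side, z up.
- steel_plate: Bare steel plate, same size 90 x 54 x 16 mm, about 0.2 kg, lying loose flat on the bench at the right. Origin: centre of its underside; x along the 90 mm side, z up. Both ends alike. Grip it across its 54 mm sides. In the pile its origin is 36 mm above the bench.
- tape_roll: Roll of beige tape, 94 mm across, 19 mm high, lying flat; bystander. Origin: centre of underside.
- marker_black: Black marker with grey cap, 136 mm long, 16 mm thick, lying; bystander. Origin: under its middle.
- inspect_stamp: Black hand stamp with a red band, 24 mm across, 63 mm high, standing; bystander. Origin: centre of underside.
Mind the look-alikes: they are no part of the job. Of the things that look like the steel_plate, take the one that is farthest to the robot's right at the start.

How it is judged:
By the outcome, as a careful person would: the job done as asked, in the order asked, and still so for the second after the job is handed in, with the robot touching nothing.
It also fails if it takes over 45 s, if anything falls off the work surface, if the arm or the gripper's body presses on something with over 40 N, if the wrist force passes 120 N, or if a joint passes its speed limit or range.

## Working session

There is one attempt and no reset: what is moved stays moved. The work goes in short steps, Python scripts to look and compute and a shell command to move; the robot and the scene stay as the last step left them, time stands still between calls to the robot, and variables do not carry over. Pictures are saved under pics/ and viewed, about 8 in all and at most 12, crops included, and the job is handed in when it is done.

```bash
mkdir -p pics; cat > h.py <<'E'
import numpy as np, cv2
from plant import robot
from scipy.spatial.transform import Rotation as R
def grab(name,fn=None):
    i=robot.camera_info(name); rgb,d=robot.read_camera(name)
    if fn: cv2.imwrite('pics/'+fn,rgb[:,:,::-1])
    return i,rgb,d
def cloud(i,d):
    h,w=d.shape; f=h/2/np.tan(np.radians(i['vertical_fov'])/2)
    v,u=np.mgrid[:h,:w]
    p=np.stack([(u-i['cx'])/f*d,-(v-i['cy'])/f*d,-d,np.ones_like(d)],-1)
    P=(p@np.array(i['cam_to_world']).T)[...,:3]; P[d<=0]=np.nan
    return P
def ray(i,uv,z,h=420):
    f=h/2/np.tan(np.radians(i['vertical_fov'])/2); T=np.array(i['cam_to_world'])
    uv=np.atleast_2d(uv).astype(float)
    r=np.c_[(uv[:,0]-i['cx'])/f,-(uv[:,1]-i['cy'])/f,-np.ones(len(uv))]@T[:3,:3].T
    return T[:3,3]+r*((z-T[2,3])/r[:,2])[:,None]
E
python3 - <<'E'
from h import *
for n in ['scene','side','wrist']:
    i,rgb,d=grab(n); print(n,{k:(np.round(v,3).tolist()) for k,v in i.items() if not isinstance(v,str)})
    np.savez(f'{n}0.npz',rgb=rgb,d=d,info=np.array(i,dtype=object))
    cv2.imwrite(f'pics/{n}0.png',rgb[:,:,::-1])
print(robot.read_state())
E
```

```text
scene {'vertical_fov': 55.628, 'cx': 284.878, 'cy': 212.607, 'cam_to_world': [[0.788, 0.284, -0.546, 0.071], [-0.616, 0.357, -0.703, -0.766], [-0.005, 0.89, 0.456, 0.503], [0.0, 0.0, 0.0, 1.0]]}
side {'vertical_fov': 45.107, 'cx': 286.401, 'cy': 209.546, 'cam_to_world': [[0.852, 0.332, -0.404, -0.014], [-0.523, 0.541, -0.659, -1.109], [-0.0, 0.773, 0.635, 1.038], [0.0, 0.0, 0.0, 1.0]]}
wrist {'vertical_fov': 70.545, 'cx': 278.329, 'cy': 206.878, 'cam_to_world': [[1.0, -0.001, 0.002, 0.599], [0.0, 0.955, 0.295, 0.083], [-0.002, -0.295, 0.955, 0.384], [0.0, 0.0, 0.0, 1.0]]}
{'t': 0.15, 'q': array([-8.54155067e-02,  1.31055030e-01,  1.48898813e+00, -3.43262782e-05,
        1.52293611e+00, -8.53749548e-02]), 'dq': array([-0.00013664, -0.0026297 , -0.00268933, -0.00069927, -0.00122007,
       -0.0003865 ]), 'joint_torque': array([ 8.59073725e-05, -5.60473788e+01, -4.92333663e+01,  7.68201635e-02,
        3.05504061e-02, -1.41810942e-04]), 'tool_pos': array([5.99596255e-01, 3.46192803e-05, 2.17810672e-01]), 'orientation': array([-2.22075011e+00, -2.22066376e+00,  1.44388823e-03]), 'force': array([-0.05413356,  0.93266715, -0.19331061]), 'wrist_torque': array([ 0.02327572, -0.0120421 ,  0.01751009]), 'opening': 0.09307287212750498}
```

View pics/scene0.png

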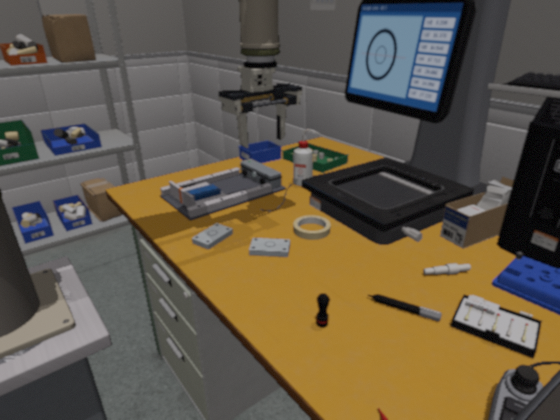

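View pics/wrist0.png

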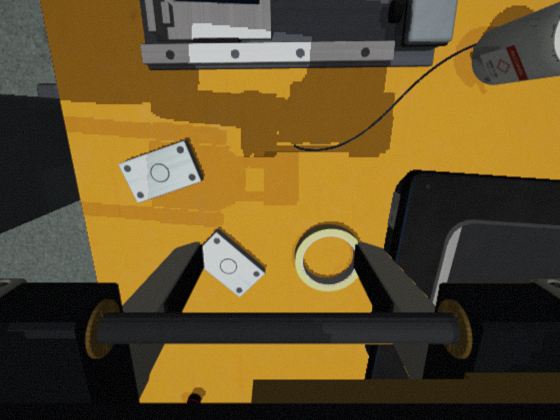

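```bash
cat > m.py <<'E'
from h import *
for n in ['scene','side','wrist']:
    z=np.load(f'{n}0.npz',allow_pickle=True); i=z['info'].item(); rgb=z['rgb']; d=z['d']
    P=cloud(i,d); hsv=cv2.cvtColor(rgb,cv2.COLOR_RGB2HSV)
    print(n,'depth ok',np.mean(d>0))
    def rects(m,zt,name,amin):
        m=cv2.morphologyEx(m.astype(np.uint8),cv2.MORPH_OPEN,np.ones((3,3)))
        for c in cv2.findContours(m,0,2)[0]:
            if cv2.contourArea(c)<amin: continue
            p=ray(i,c[:,0],zt)[:,:2]; (cx,cy),(w,h),a=cv2.minAreaRect((p*1000).astype(np.float32))
            mm=np.zeros(m.shape,np.uint8); cv2.drawContours(mm,[c],-1,1,-1)
            if max(w,h)<200: print(name,np.round([cx,cy,w,h,a],1),'px',c[:,0].mean(0).round(),'z',np.nanmedian(P[mm>0][:,2]).round(4))
    rects((hsv[...,1]<60)&(hsv[...,2]>100)&(P[...,2]>.008)&(P[...,2]<.024)&(P[...,0]<.8)&(P[...,0]>.3),.016,'plate',100)
    rects((hsv[...,0]>95)&(hsv[...,0]<125)&(hsv[...,1]>110)&(P[...,2]>.028)&(P[...,2]<.045)&(P[...,0]<.8),.036,'blue',40)
    rects((hsv[...,0]<20)&(hsv[...,1]>150)&(P[...,2]>.018)&(P[...,2]<.06)&(P[...,0]<.8)&(P[...,1]>0),.032,'orange',4)
E
python3 m.py; cp pics/side0.png pics/s.png
```

```text
scene depth ok 0.9960331632653061
plate [ 686.9 -571.5   74.3  123.7   17.4] px [494. 322.] z 0.0117
plate [ 757.1 -427.9   28.4   92.    68.5] px [444. 269.] z 0.0157
plate [ 525.1 -122.    59.7   89.3   46.4] px [272. 247.] z 0.0151
plate [446.3   8.3  91.9  55.8  19.2] px [211. 234.] z 0.015
blue [534.7 208.9  58.6  79.8  85.5] px [203. 191.] z 0.0348
side depth ok 0.9961437074829932
plate [ 689.8 -571.7   74.4  122.9   17.8] px [410. 314.] z 0.0128
plate [ 530.3 -117.3   52.9   88.2   46.3] px [269. 234.] z 0.0168
plate [450.6  12.6  87.4  52.5  19.2] px [225. 219.] z 0.017
blue [557.5 228.   30.1  42.7  58.4] px [225. 170.] z 0.0372
wrist depth ok 0.9960926870748299
plate [ 529.8 -115.3   53.3   88.9   45.9] px [227. 266.] z 0.0157
plate [450.7  14.5  88.7  53.4  18.7] px [160. 171.] z 0.0157
plate [533.7 181.9  36.1 112.2  90. ] px [207.  16.] z 0.0197
```

View pics/side0.png

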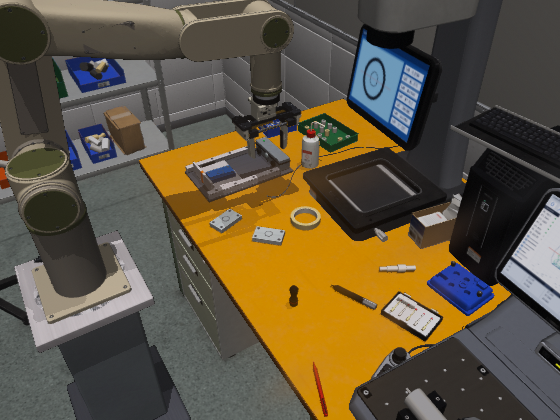

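```bash
python3 -m pendant '[{"translation":[-29,-17,20],"twist":[0,0,0],"grip":1},{"translation":[-29,-17,20],"twist":[0,0,0],"grip":1},{"translation":[-29,-17,20],"twist":[0,0,0],"grip":1},{"translation":[-29,-17,20],"twist":[0,0,0],"grip":1},{"translation":[0,0,0],"twist":[0,0,-0.134],"grip":1},{"translation":[0,0,0],"twist":[0,0,-0.134],"grip":1},{"translation":[0,0,0],"twist":[0,0,-0.134],"grip":1},{"translation":[0,0,0],"twist":[0,0,-0.134],"grip":1},{"translation":[0,0,0],"twist":[0,0,-0.134],"grip":1},{"translation":[0,0,0],"twist":[0,0,-0.134],"grip":1}]' 20
cat > go.py <<'E'
from h import *
import sys
def axes():
    s=robot.read_state(); M=R.from_rotvec(s['orientation']).as_matrix(); return s['tool_pos'],M
def need(x,y,z,jaw):
    """print tool-frame shift mm and turn to reach TCP x,y,z with the jaw axis at jaw deg (mod 180)"""
    p,M=axes(); j=np.degrees(np.arctan2(M[1,1],M[0,1]))
    dj=(jaw-j+90)%180-90
    c,s=np.cos(np.radians(j+dj)),np.sin(np.radians(j+dj))
    Mt=np.array([[-s,c,0],[c,s,0],[0,0,-1]]).T
    Mt=np.c_[[ -s,c,0],[c,s,0],[0,0,-1]]
    print('tcp',p.round(4),'jaw',j.round(2),'shift mm (now frame)',(M.T@(np.array([x,y,z])-p)*1000).round(1),'turn',R.from_matrix(M.T@Mt).as_rotvec().round(4), 'tilt z',M[:,2].round(4))
E
python3 - <<'E'
from go import *
need(.530,-.116,.003,46.2)
i,rgb,d=grab('wrist','w1.png'); np.savez('w1.npz',rgb=rgb,d=d,info=np.array(i,dtype=object)); print(robot.read_state()['q'])
E
```

```text
t: 1.15
tool_pos: [0.5258, -0.1192, 0.1306]
orientation: [-1.13, -2.923, -0.0]
force: [-0.6, -0.4, 0.5]
opening: 0.0931
tcp [ 0.5258 -0.1192  0.1306] jaw 47.71 shift mm (now frame) [ -1.9   5.5 127.6] turn [-0.0027 -0.0072  0.0264] tilt z [-0.0071  0.0029 -1.    ]
[-3.18381193e-01  3.34702765e-02  1.75373220e+00  4.75729025e-04
  1.36228706e+00 -1.16014703e+00]
```

View pics/w1.png

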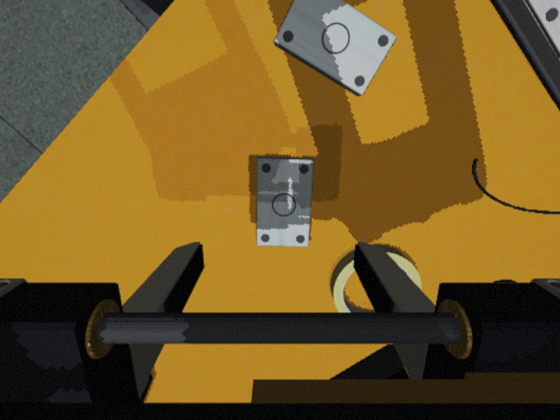

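```bash
python3 - <<'E'
from go import *
z=np.load('w1.npz',allow_pickle=True); i=z['info'].item(); rgb=z['rgb']; P=cloud(i,z['d']); hsv=cv2.cvtColor(rgb,cv2.COLOR_RGB2HSV)
m=((hsv[...,1]<90)&(P[...,2]>.011)&(P[...,2]<.022)).astype(np.uint8); m[250:]=0; m[:130]=0
c=max(cv2.findContours(m,0,2)[0],key=cv2.contourArea)
print(cv2.minAreaRect((ray(i,c[:,0],.016)[:,:2]*1000).astype(np.float32)),np.nanmedian(P[m>0][:,2]))
print('px',cv2.boundingRect(c))
z=np.load('wrist0.npz',allow_pickle=True); i=z['info'].item(); rgb=z['rgb']; P=cloud(i,z['d']); hsv=cv2.cvtColor(rgb,cv2.COLOR_RGB2HSV)
m=((P[...,2]>.012)&(P[...,2]<.024)&(hsv[...,0]>15)&(hsv[...,0]<35)&(hsv[...,1]<150)&(hsv[...,2]>150)).astype(np.uint8)
c=max(cv2.findContours(m,0,2)[0],key=cv2.contourArea)
print('tape',cv2.minEnclosingCircle((ray(i,c[:,0],.019)[:,:2]*1000).astype(np.float32)))
E
```

```text
((528.713134765625, -115.09300231933594), (53.0411491394043, 89.92192840576172), 46.54176330566406) 0.015714959704654807
px (257, 157, 57, 89)
tape ((668.1099853515625, -106.65867614746094), 46.74809646606445)
```

```bash
python3 -c "
from go import *
need(.5287,-.1151,.004,46.5)"
```

```text
tcp [ 0.5257 -0.1192  0.1306] jaw 48.22 shift mm (now frame) [ -0.4   5.4 126.5] turn [-0.0028 -0.0074  0.0301] tilt z [-0.0074  0.0029 -1.    ]
```

```bash
python3 -m pendant '[{"translation":[0,5,0],"twist":[-0.003,-0.007,0.03],"grip":1},{"translation":[0,0,25],"twist":[0,0,0],"grip":1},{"translation":[0,0,25],"twist":[0,0,0],"grip":1},{"translation":[0,0,25],"twist":[0,0,0],"grip":1},{"translation":[0,0,15],"twist":[0,0,0],"grip":1},{"translation":[0,0,0],"twist":[0,0,0],"grip":1},{"translation":[0,0,0],"twist":[0,0,0],"grip":1},{"translation":[0,0,0],"twist":[0,0,0],"grip":1},{"translation":[0,0,0],"twist":[0,0,0],"grip":1},{"translation":[0,0,0],"twist":[0,0,0],"grip":1}]' 20;  python3 -c "
from go import *
need(.5287,-.1151,.004,46.5)"
```

```text
t: 2.2
tool_pos: [0.533, -0.1141, 0.0413]
orientation: [1.216, 2.888, 0.003]
force: [0.1, -0.9, 0.9]
opening: 0.093
tcp [ 0.533  -0.1141  0.0413] jaw 44.33 shift mm (now frame) [ 2.5 -3.9 37.3] turn [ 0.0046  0.0068 -0.0379] tilt z [ 0.008  -0.0015 -1.    ]
```

```bash
python3 -m pendant '[{"translation":[2,-3,15],"twist":[0.003,0.005,-0.03],"grip":1},{"translation":[0,0,0],"twist":[0,0,0],"grip":1},{"translation":[0,0,0],"twist":[0,0,0],"grip":1},{"translation":[0,0,0],"twist":[0,0,0],"grip":1},{"translation":[0,0,0],"twist":[0,0,0],"grip":1},{"translation":[0,0,0],"twist":[0,0,0],"grip":1},{"translation":[0,0,0],"twist":[0,0,0],"grip":1},{"translation":[0,0,0],"twist":[0,0,0],"grip":1},{"translation":[0,0,0],"twist":[0,0,0],"grip":1},{"translation":[0,0,0],"twist":[0,0,0],"grip":1}]' 20;  python3 -c "
from go import *
need(.5287,-.1151,.004,46.5)"
```

```text
t: 3.2
tool_pos: [0.5335, -0.1159, 0.0316]
orientation: [1.176, 2.902, 0.002]
force: [0.7, 0.2, 0.5]
opening: 0.0932
tcp [ 0.5335 -0.1159  0.0316] jaw 45.89 shift mm (now frame) [ 4.2 -2.9 27.5] turn [ 0.0054  0.0093 -0.0107] tilt z [ 0.0105 -0.0025 -0.9999]
```

```bash
python3 -m pendant '[{"translation":[2,-1.5,4],"twist":[0.003,0.005,-0.006],"grip":1},{"translation":[2,-1.5,4],"twist":[0.003,0.005,-0.006],"grip":1},{"translation":[0,0,4],"twist":[0,0,0],"grip":1},{"translation":[0,0,4],"twist":[0,0,0],"grip":1},{"translation":[0,0,4],"twist":[0,0,0],"grip":1},{"translation":[0,0,0],"twist":[0,0,0],"grip":1},{"translation":[0,0,0],"twist":[0,0,0],"grip":1},{"translation":[0,0,0],"twist":[0,0,0],"grip":1},{"translation":[0,0,0],"twist":[0,0,0],"grip":1},{"translation":[0,0,0],"twist":[0,0,0],"grip":1}]' 20;  python3 - <<'E'
from go import *
for k in range(3):
    need(.5287,-.1151,.004,46.5); i,rgb,d=grab('wrist','w2.png')
P=cloud(i,d); hsv=cv2.cvtColor(rgb,cv2.COLOR_RGB2HSV)
E
```

```text
t: 4.2
tool_pos: [0.5276, -0.1151, 0.0091]
orientation: [-1.16, -2.916, 0.001]
force: [-0.2, -0.6, 0.2]
opening: 0.0933
tcp [ 0.5276 -0.1151  0.0091] jaw 46.63 shift mm (now frame) [-0.8  0.7  5.1] turn [-0.0017 -0.0027  0.0023] tilt z [-3.1e-03  6.0e-04 -1.0e+00]
tcp [ 0.5277 -0.1151  0.0091] jaw 46.63 shift mm (now frame) [-0.8  0.7  5.1] turn [-0.0016 -0.0026  0.0023] tilt z [-3.e-03  6.e-04 -1.e+00]
tcp [ 0.5276 -0.1151  0.0091] jaw 46.63 shift mm (now frame) [-0.8  0.7  5.1] turn [-0.0016 -0.0027  0.0023] tilt z [-3.1e-03  7.0e-04 -1.0e+00]
```

View pics/w2.png

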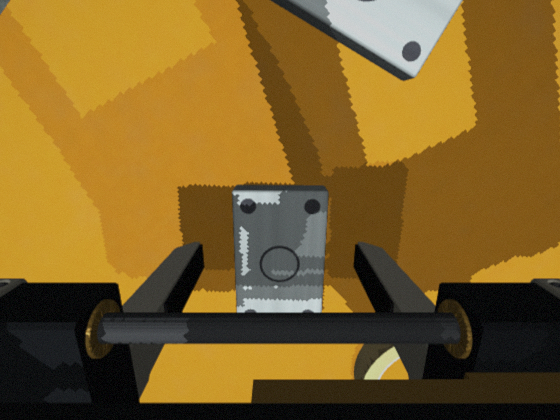

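```bash
python3 -m pendant '[{"translation":[0,0.5,2],"twist":[-0.001,-0.002,0],"grip":1},{"translation":[0,0,2],"twist":[0,0,0],"grip":1},{"translation":[0,0,1],"twist":[0,0,0],"grip":1},{"translation":[0,0,0],"twist":[0,0,0],"grip":-1},{"translation":[0,0,0],"twist":[0,0,0],"grip":-1},{"translation":[0,0,0],"twist":[0,0,0],"grip":-1},{"translation":[0,0,0],"twist":[0,0,0],"grip":-1},{"translation":[0,0,0],"twist":[0,0,0],"grip":-1},{"translation":[0,0,0],"twist":[0,0,0],"grip":-1},{"translation":[0,0,0],"twist":[0,0,0],"grip":-1}]' 30;  python3 -c "
from go import *
need(.5287,-.1151,.09,46.5)"
```

```text
t: 5.35
tool_pos: [0.5279, -0.1147, 0.0036]
orientation: [-1.16, -2.919, 0.001]
force: [0.1, -0.3, -0.4]
opening: 0.0538
tcp [ 0.5279 -0.1147  0.0036] jaw 46.64 shift mm (now frame) [ -0.8   0.1 -86.4] turn [-0.0006 -0.0005  0.0024] tilt z [-8.e-04 -1.e-04 -1.e+00]
```

```bash
python3 -m pendant '[{"translation":[0,0,-10],"twist":[0,0,0],"grip":-1},{"translation":[0,0,-25],"twist":[0,0,0],"grip":-1},{"translation":[0,0,-35],"twist":[0,0,0],"grip":-1},{"translation":[0,0,-35],"twist":[0,0,0],"grip":-1},{"translation":[0,0,-35],"twist":[0,0,-0.13],"grip":-1},{"translation":[0,0,-15],"twist":[0,0,-0.13],"grip":-1},{"translation":[0,0,0],"twist":[0,0,-0.13],"grip":-1},{"translation":[0,0,0],"twist":[0,0,-0.13],"grip":-1},{"translation":[0,0,0],"twist":[0,0,-0.13],"grip":-1},{"translation":[0,0,0],"twist":[0,0,-0.1],"grip":-1}]' 30;  python3 -c "
from go import *
need(.45,.21,.16,90)
print(robot.read_state()['opening'],robot.read_state()['q'])"
```

```text
t: 6.35
tool_pos: [0.5261, -0.114, 0.1701]
orientation: [0.032, -3.14, -0.001]
force: [-0.1, -0.5, -2.2]
opening: 0.0533
tcp [ 0.5261 -0.114   0.1701] jaw 91.19 shift mm (now frame) [ 69.4 325.5  10.3] turn [ 0.0003 -0.0018  0.0207] tilt z [-1.8e-03  3.0e-04 -1.0e+00]
0.0533317648722584 [-3.08437277e-01 -6.59044161e-03  1.72000897e+00 -2.46498355e-04
  1.42996152e+00 -1.89988243e+00]
```

```bash
python3 -m pendant '[{"translation":[9,20,1],"twist":[0,0,0],"grip":-1},{"translation":[9,38,1],"twist":[0,0,0],"grip":-1},{"translation":[9,42,1],"twist":[0,0,0],"grip":-1},{"translation":[9,42,1],"twist":[0,0,0],"grip":-1},{"translation":[9,42,1],"twist":[0,0,0],"grip":-1},{"translation":[9,42,1],"twist":[0,0,0],"grip":-1},{"translation":[9,42,1],"twist":[0,0,0],"grip":-1},{"translation":[6,35,1],"twist":[0,0,0],"grip":-1},{"translation":[0,20,0],"twist":[0,0,0],"grip":-1},{"translation":[0,0,0],"twist":[0,0,0],"grip":-1}]' 30;  python3 - <<'E'
from go import *
need(.45,.21,.16,90)
i,rgb,d=grab('wrist','w3.png'); np.savez('w3.npz',rgb=rgb,d=d,info=np.array(i,dtype=object))
need(.45,.21,.16,90)
E
```

```text
t: 7.35
tool_pos: [0.445, 0.2177, 0.168]
orientation: [-0.033, 3.139, 0.001]
force: [0.8, 0.4, -1.3]
opening: 0.0537
tcp [0.445  0.2177 0.168 ] jaw 91.22 shift mm (now frame) [-4.8 -7.9  8. ] turn [0.0006 0.0028 0.0212] tilt z [ 2.8e-03  7.0e-04 -1.0e+00]
tcp [0.4451 0.2167 0.168 ] jaw 91.2 shift mm (now frame) [-4.8 -6.8  8. ] turn [0.     0.0027 0.0209] tilt z [ 2.7e-03  1.0e-04 -1.0e+00]
```

View pics/w3.png

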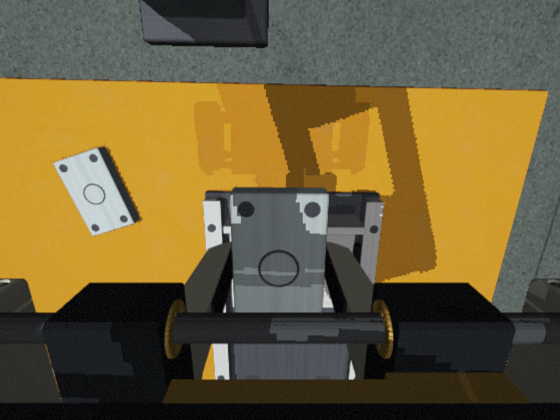

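```bash
python3 -m pendant '[{"translation":[-15,-1,0],"twist":[0,0,0],"grip":-1},{"translation":[-25,-1,0],"twist":[0,0,0],"grip":-1},{"translation":[-30,-1,0],"twist":[0,0,0],"grip":-1},{"translation":[-30,-1,0],"twist":[0,0,0],"grip":-1},{"translation":[-30,-1,0],"twist":[0,0,0],"grip":-1},{"translation":[-30,-1,0],"twist":[0,0,0],"grip":-1},{"translation":[-25,-1,0],"twist":[0,0,0],"grip":-1},{"translation":[-15,0,0],"twist":[0,0,0],"grip":-1},{"translation":[0,0,0],"twist":[0,0,0],"grip":-1},{"translation":[0,0,0],"twist":[0,0,0],"grip":-1}]' 30;  python3 - <<'E'
from go import *
need(.45,.21,.16,90)
i,rgb,d=grab('wrist','w4.png'); np.savez('w4.npz',rgb=rgb,d=d,info=np.array(i,dtype=object))
need(.45,.21,.16,90)
E
```

```text
t: 8.4
tool_pos: [0.6532, 0.1982, 0.1693]
orientation: [0.019, -3.141, 0.008]
force: [-0.3, -0.6, -2.0]
opening: 0.0534
tcp [0.6532 0.1982 0.1693] jaw 90.68 shift mm (now frame) [203.   14.3   9.3] turn [-0.0053 -0.0003  0.0119] tilt z [-3.0e-04 -5.3e-03 -1.0e+00]
tcp [0.653  0.1982 0.1693] jaw 90.68 shift mm (now frame) [202.9  14.3   9.3] turn [-0.0054 -0.0002  0.0119] tilt z [-1.0e-04 -5.4e-03 -1.0e+00]
```

View pics/w4.png

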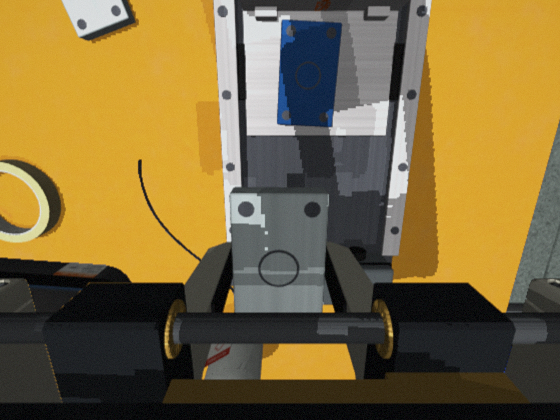

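```bash
cat > m4.py <<'E'
from go import *
def load(n):
    z=np.load(n,allow_pickle=True); i=z['info'].item(); rgb=z['rgb']; return i,rgb,cloud(i,z['d']),cv2.cvtColor(rgb,cv2.COLOR_RGB2HSV)
def rect(i,m,zt,name,P):
    m=cv2.morphologyEx(m.astype(np.uint8),cv2.MORPH_OPEN,np.ones((3,3)))
    c=max(cv2.findContours(m,0,2)[0],key=cv2.contourArea)
    w=ray(i,c[:,0],zt)[:,:2]*1000
    print(name,np.round(np.array([*sum((list(np.atleast_1d(t)) for t in cv2.minAreaRect(w.astype(np.float32))),[])]),1),'box',cv2.boundingRect(c),'z',np.nanmedian(P[m>0][:,2]).round(4)); return w
def line(x,y,deg=1): p=np.polyfit(x,y,1); return p,np.degrees(np.arctan(p[0])),np.std(y-np.polyval(p,x))
if __name__=='__main__':
    i,rgb,P,hsv=load('w4.npz')
    top=(hsv[...,0]>95)&(hsv[...,0]<130)&(hsv[...,1]>120)
    top[200:]=0
    rect(i,top&(P[...,2]>.03)&(P[...,2]<.045),.036,'blue',P)
    # rails: inner/outer edges of the top (z=.030), pixels with height
    r=(abs(P[...,2]-.030)<.004)
    for lo,hi,nm in [(205,250,'right rail'),(375,435,'left rail')]:
        m=r.copy(); m[:,:lo]=0; m[:,hi:]=0; 
        L=[];Rr=[]
        for v in range(20,170,3):
            u=np.flatnonzero(m[v]); 
            if len(u)>5: L.append((u[0]-.5,v)); Rr.append((u[-1]+.5,v))
        for e,nn in((L,'L'),(Rr,'R')):
            w=ray(i,e,.030); p,a,s=line(w[:,0],w[:,1]); print(nm,nn,'angle',a.round(2),'y at x=.54',(np.polyval(p,.54)*1000).round(1),'std mm',(s*1000).round(2))
    m=(abs(P[...,2]-.020)<.004)&(hsv[...,2]>120); m[180:]=0
    # front edge of the deck
    E=[]
    for u in range(255,380,4):
        v=np.flatnonzero(m[100:160,u]); 
        if len(v)>5:E.append((u,100+v[-1]+.5))
    w=ray(i,E,.020); p,a,s=line(w[:,1],w[:,0]); print('front edge angle',-a,'x at y=.21',np.polyval(p,.21)*1000,'std',s*1000)
    # wall & hand
    m=(P[...,2]>.04)&(P[...,2]<.062); m[60:]=0; m[:,:230]=0; m[:,420:]=0
    q=P[m]; print('wall pts',len(q),np.nanpercentile(q,[2,50,98],axis=0).round(4).tolist())
    m=(P[...,2]>.170)&(P[...,2]<.195)&(hsv[...,1]<90)&(hsv[...,2]>30); m[305:]=0;m[:180]=0; m[:,:228]=0; m[:,332:]=0
    s=robot.read_state()['tool_pos']; w=rect(i,m,s[2]+.0124,'hand',P)
E
python3 m4.py
```

```text
blue [534.9 223.1  52.8  88.6  87.8] box (277, 20, 64, 107) z 0.0357
right rail L angle 0.66 y at x=.54 138.1 std mm 0.28
right rail R angle 0.72 y at x=.54 157.3 std mm 0.27
left rail L angle 0.73 y at x=.54 311.7 std mm 0.28
left rail R angle 0.71 y at x=.54 331.3 std mm 0.28
front edge angle 0.7144013089687029 x at y=.21 589.2583507963872 std 3.128290234781619e-14
wall pts 461 [[0.4764, 0.1654, 0.0401], [0.4775, 0.2323, 0.0431], [0.4785, 0.3021, 0.0463]]
hand [643.1 198.9  71.7  58.4   0.9] box (228, 188, 104, 117) z 0.1814
```

```bash
python3 - <<'E'
from m4 import *
i,rgb,P,hsv=load('w4.npz'); g=cv2.cvtColor(rgb,cv2.COLOR_RGB2GRAY).astype(int)
print(g[182:202,[236,250,280,300,320]].T.tolist()); print((P[184:202,280,2]*1000).round(0).tolist(), (P[184:202,280,0]*1000).round(0).tolist())
print(g[200,222:240].tolist(),g[200,318:336].tolist()); print(g[230,222:240].tolist(),g[230,318:336].tolist())
for v in (187.5,194.5): print(v,ray(i,[[240,v],[320,v]],.1657).round(4).tolist(),ray(i,[[240,v],[320,v]],.1817).round(4).tolist())
for v in (200,230): print(v,ray(i,[[230.5,v],[327.5,v]],.1817).round(4).tolist())
E
```

```text
[[199, 202, 203, 217, 186, 110, 64, 65, 61, 57, 65, 141, 178, 194, 199, 201, 200, 198, 199, 197], [95, 94, 89, 96, 91, 70, 59, 67, 64, 70, 73, 141, 179, 195, 198, 205, 202, 200, 201, 199], [83, 80, 87, 79, 80, 64, 57, 54, 55, 54, 57, 75, 92, 101, 103, 99, 102, 102, 102, 100], [40, 40, 45, 35, 34, 48, 57, 55, 58, 56, 59, 75, 93, 103, 105, 103, 107, 107, 106, 102], [48, 56, 51, 52, 53, 54, 54, 55, 59, 57, 56, 74, 90, 101, 104, 107, 107, 107, 107, 108]]
[7.0, 8.0, 8.0, 169.0, 171.0, 173.0, 176.0, 179.0, 180.0, 179.0, 181.0, 182.0, 181.0, 182.0, 183.0, 181.0, 181.0, 182.0] [645.0, 646.0, 647.0, 610.0, 610.0, 610.0, 610.0, 610.0, 610.0, 611.0, 611.0, 611.0, 612.0, 612.0, 612.0, 614.0, 614.0, 614.0]
[169, 164, 172, 227, 223, 225, 220, 175, 161, 180, 194, 196, 201, 200, 199, 198, 197, 199] [106, 106, 107, 109, 108, 105, 104, 100, 99, 111, 136, 59, 46, 50, 47, 47, 53, 53]
[169, 170, 170, 170, 194, 226, 214, 132, 85, 75, 90, 93, 97, 100, 98, 98, 98, 97] [106, 107, 104, 107, 105, 97, 102, 95, 78, 47, 51, 51, 53, 51, 47, 50, 50, 56]
187.5 [[0.6111, 0.1752, 0.1657], [0.6105, 0.222, 0.1657]] [[0.6073, 0.1774, 0.1817], [0.6067, 0.2198, 0.1817]]
194.5 [[0.6154, 0.1751, 0.1657], [0.6147, 0.2223, 0.1657]] [[0.6111, 0.1773, 0.1817], [0.6105, 0.22, 0.1817]]
200 [[0.6143, 0.1721, 0.1817], [0.6135, 0.2242, 0.1817]]
230 [[0.6316, 0.1714, 0.1817], [0.6308, 0.2252, 0.1817]]
```

```bash
python3 -c "
from go import *
need(.5334,.2231,.08,87.8)"
```

```text
tcp [0.653  0.1982 0.1693] jaw 90.68 shift mm (now frame) [119.3  26.9  89.2] turn [-0.0054 -0.0001  0.0503] tilt z [-1.0e-04 -5.4e-03 -1.0e+00]
```

```bash
python3 -m pendant '[{"translation":[12,4,0],"twist":[-0.005,0,0],"grip":-1},{"translation":[20,4,0],"twist":[0,0,0],"grip":-1},{"translation":[22,5,0],"twist":[0,0,0.01],"grip":-1},{"translation":[22,5,10],"twist":[0,0,0.01],"grip":-1},{"translation":[20,5,15],"twist":[0,0,0.01],"grip":-1},{"translation":[12,3,20],"twist":[0,0,0.01],"grip":-1},{"translation":[6,0,20],"twist":[0,0,0.01],"grip":-1},{"translation":[0,0,10],"twist":[0,0,0],"grip":-1},{"translation":[0,0,0],"twist":[0,0,0],"grip":-1},{"translation":[0,0,0],"twist":[0,0,0],"grip":-1}]' 30;  python3 -c "
from go import *
need(.5334,.2231,.06,87.8)"
```

```text
t: 9.45
tool_pos: [0.5283, 0.2223, 0.0959]
orientation: [0.06, 3.138, 0.0]
force: [0.8, -0.1, -1.2]
opening: 0.0533
tcp [0.5283 0.2223 0.0959] jaw 87.8 shift mm (now frame) [-4.9  1.  35.9] turn [ 0.0003  0.0025 -0.    ] tilt z [ 2.5e-03  2.0e-04 -1.0e+00]
```

```bash
python3 -m pendant '[{"translation":[-2,0.5,5],"twist":[0,0.001,0],"grip":-1},{"translation":[-2,0.5,6],"twist":[0,0.001,0],"grip":-1},{"translation":[-1,0,6],"twist":[0,0,0],"grip":-1},{"translation":[0,0,6],"twist":[0,0,0],"grip":-1},{"translation":[0,0,6],"twist":[0,0,0],"grip":-1},{"translation":[0,0,4],"twist":[0,0,0],"grip":-1},{"translation":[0,0,2],"twist":[0,0,0],"grip":-1},{"translation":[0,0,0],"twist":[0,0,0],"grip":-1},{"translation":[0,0,0],"twist":[0,0,0],"grip":-1},{"translation":[0,0,0],"twist":[0,0,0],"grip":-1}]' 30;  python3 - <<'E'
from go import *
need(.5334,.2231,.04,87.8)
i,rgb,d=grab('wrist','w5.png'); np.savez('w5.npz',rgb=rgb,d=d,info=np.array(i,dtype=object))
need(.5334,.2231,.04,87.8)
cv2.imwrite('pics/w5c.png',cv2.resize(rgb[150:320,180:380,::-1],None,fx=4,fy=3.5))
E
```

```text
t: 10.45
tool_pos: [0.5368, 0.2232, 0.0604]
orientation: [0.061, 3.137, 0.002]
force: [-0.9, -0.3, -2.1]
opening: 0.0537
tcp [0.5368 0.2232 0.0604] jaw 87.76 shift mm (now frame) [ 3.5 -0.3 20.4] turn [ 0.0015  0.0041 -0.0008] tilt z [ 0.0041  0.0014 -1.    ]
tcp [0.5369 0.2233 0.0605] jaw 87.76 shift mm (now frame) [ 3.6 -0.3 20.5] turn [ 0.0016  0.0042 -0.0007] tilt z [ 0.0043  0.0014 -1.    ]
```

View pics/w5c.png

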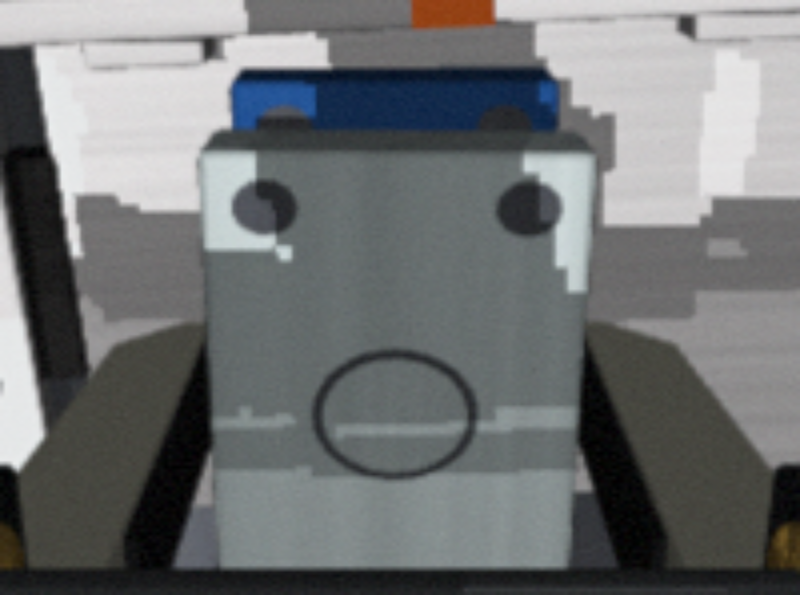

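```bash
python3 - <<'E'
from m4 import *
i,rgb,P,hsv=load('w5.npz')
for u in (245,255,270,300,310): print(u,[tuple(int(x) for x in rgb[v,u]) for v in range(166,178)],'|',[int(rgb[v,u].sum()/3) for v in range(183,198)])
for v in (169.5,172.5,173.5,174.5): print(v,ray(i,[[245,v],[310,v]],.036).round(4).tolist())
for v in (186.5,187.5,188.5): print(v,ray(i,[[245,v],[310,v]],.0568).round(4).tolist())
for v in (192.5,193.5): print(v,ray(i,[[245,v],[310,v]],.0728).round(4).tolist())
E
```

```text
245 [(219, 216, 218), (220, 217, 219), (220, 217, 217), (144, 142, 146), (33, 42, 54), (5, 20, 42), (5, 28, 53), (30, 60, 109), (38, 82, 138), (32, 82, 147), (36, 85, 155), (37, 85, 151)] | [64, 44, 39, 48, 60, 61, 60, 59, 57, 64, 86, 98, 104, 107, 107]
255 [(221, 218, 219), (218, 216, 219), (216, 216, 214), (145, 143, 147), (27, 35, 51), (11, 29, 47), (10, 28, 54), (29, 59, 105), (31, 74, 134), (37, 87, 152), (36, 87, 154), (37, 84, 150)] | [66, 36, 41, 45, 47, 59, 60, 60, 56, 65, 84, 96, 101, 106, 105]
270 [(116, 113, 112), (111, 111, 109), (114, 112, 114), (65, 68, 73), (13, 27, 41), (4, 22, 41), (8, 21, 42), (12, 33, 56), (12, 35, 67), (17, 41, 75), (11, 36, 70), (19, 41, 75)] | [45, 44, 43, 43, 52, 54, 58, 60, 59, 61, 85, 99, 102, 104, 112]
300 [(108, 108, 107), (110, 109, 111), (98, 99, 100), (52, 54, 65), (13, 27, 43), (11, 25, 42), (13, 26, 46), (14, 32, 60), (20, 40, 73), (13, 36, 71), (19, 41, 75), (21, 43, 77)] | [43, 47, 43, 40, 52, 58, 57, 62, 55, 64, 80, 100, 108, 109, 109]
310 [(111, 110, 111), (114, 110, 113), (94, 96, 99), (50, 55, 67), (11, 23, 39), (7, 20, 41), (16, 26, 46), (7, 30, 59), (18, 41, 74), (14, 35, 70), (14, 38, 72), (19, 39, 75)] | [39, 40, 44, 43, 52, 60, 62, 57, 60, 61, 92, 119, 133, 141, 144]
169.5 [[0.4867, 0.2037, 0.036], [0.4884, 0.2456, 0.036]]
172.5 [[0.4887, 0.2035, 0.036], [0.4903, 0.2456, 0.036]]
173.5 [[0.4894, 0.2035, 0.036], [0.491, 0.2455, 0.036]]
174.5 [[0.49, 0.2034, 0.036], [0.4917, 0.2455, 0.036]]
186.5 [[0.4931, 0.2054, 0.0568], [0.4946, 0.2434, 0.0568]]
187.5 [[0.4937, 0.2054, 0.0568], [0.4952, 0.2434, 0.0568]]
188.5 [[0.4943, 0.2053, 0.0568], [0.4958, 0.2434, 0.0568]]
192.5 [[0.4926, 0.2072, 0.0728], [0.4939, 0.2417, 0.0728]]
193.5 [[0.4931, 0.2071, 0.0728], [0.4945, 0.2417, 0.0728]]
```

```bash
python3 -m pendant '[{"translation":[1.5,0,3],"twist":[0.001,0.002,0],"grip":-1},{"translation":[1.5,0,3],"twist":[0,0,0],"grip":-1},{"translation":[0,0,3],"twist":[0,0,0],"grip":-1},{"translation":[0,0,3],"twist":[0,0,0],"grip":-1},{"translation":[0,0,0],"twist":[0,0,0],"grip":-1},{"translation":[0,0,0],"twist":[0,0,0],"grip":-1},{"translation":[0,0,0],"twist":[0,0,0],"grip":-1},{"translation":[0,0,0],"twist":[0,0,0],"grip":-1},{"translation":[0,0,0],"twist":[0,0,0],"grip":-1},{"translation":[0,0,0],"twist":[0,0,0],"grip":-1}]' 30;  python3 -c "
from go import *
need(.5328,.2231,.04,87.8)"
```

```text
t: 11.5
tool_pos: [0.5341, 0.2235, 0.0481]
orientation: [0.061, 3.138, 0.001]
force: [0.3, -0.2, -2.7]
opening: 0.0537
tcp [0.5341 0.2235 0.0481] jaw 87.76 shift mm (now frame) [ 1.3 -0.5  8.1] turn [ 0.0008  0.0031 -0.0008] tilt z [ 3.1e-03  7.0e-04 -1.0e+00]
```

```bash
python3 -m pendant '[{"translation":[0.6,-0.2,2],"twist":[0.001,0.002,0],"grip":-1},{"translation":[0.6,-0.2,2],"twist":[0,0.001,0],"grip":-1},{"translation":[0,0,1.5],"twist":[0,0,0],"grip":-1},{"translation":[0,0,1],"twist":[0,0,0],"grip":-1},{"translation":[0,0,0],"twist":[0,0,0],"grip":-1},{"translation":[0,0,0],"twist":[0,0,0],"grip":-1},{"translation":[0,0,0],"twist":[0,0,0],"grip":-1},{"translation":[0,0,0],"twist":[0,0,0],"grip":-1},{"translation":[0,0,0],"twist":[0,0,0],"grip":-1},{"translation":[0,0,0],"twist":[0,0,0],"grip":-1}]' 30;  python3 - <<'E'
from go import *
need(.5328,.2231,.0396,87.8)
i,rgb,d=grab('wrist','w6.png'); np.savez('w6.npz',rgb=rgb,d=d,info=np.array(i,dtype=object))
cv2.imwrite('pics/w6c.png',cv2.resize(rgb[150:320,180:380,::-1],None,fx=4,fy=3.5))
for u in (245,255,270,300,310): print(u,[tuple(int(x) for x in rgb[v,u]) for v in range(172,198)])
E
```

```text
t: 12.5
tool_pos: [0.5328, 0.2232, 0.0411]
orientation: [-0.061, -3.141, 0.0]
force: [0.2, -0.3, -2.6]
opening: 0.0538
tcp [0.5328 0.2232 0.0411] jaw 87.76 shift mm (now frame) [ 0.  -0.1  1.5] turn [-0.0002 -0.     -0.0007] tilt z [-0.e+00 -2.e-04 -1.e+00]
245 [(127, 127, 129), (203, 202, 201), (221, 218, 219), (222, 221, 222), (223, 221, 223), (224, 221, 222), (220, 218, 219), (223, 221, 220), (170, 170, 176), (77, 86, 97), (20, 32, 52), (16, 30, 52), (12, 28, 53), (22, 42, 75), (35, 66, 102), (48, 63, 85), (66, 69, 70), (67, 72, 71), (68, 73, 71), (69, 72, 72), (67, 72, 72), (88, 94, 95), (100, 109, 107), (102, 107, 110), (103, 110, 109), (101, 108, 112)]
255 [(199, 198, 198), (224, 223, 222), (220, 220, 220), (223, 220, 221), (223, 219, 221), (221, 221, 221), (222, 220, 220), (218, 216, 216), (170, 169, 174), (73, 81, 94), (12, 25, 42), (7, 21, 40), (10, 21, 40), (12, 27, 52), (16, 36, 58), (44, 50, 59), (54, 59, 58), (55, 59, 59), (58, 62, 64), (55, 58, 61), (57, 62, 62), (86, 90, 91), (94, 104, 101), (102, 108, 106), (101, 109, 110), (104, 110, 112)]
270 [(114, 113, 113), (113,
[... 480 characters left out ...]
), (114, 115, 113), (116, 115, 116), (82, 84, 89), (41, 46, 60), (9, 21, 43), (15, 26, 46), (3, 20, 40), (3, 23, 47), (23, 42, 68), (45, 52, 62), (57, 62, 63), (59, 61, 62), (62, 67, 67), (54, 59, 62), (62, 66, 67), (83, 89, 89), (91, 101, 101), (110, 114, 115), (109, 116, 117), (107, 115, 115)]
310 [(114, 114, 114), (116, 113, 111), (116, 114, 117), (113, 113, 115), (109, 109, 109), (107, 108, 110), (113, 114, 112), (113, 110, 110), (87, 88, 95), (36, 44, 56), (11, 26, 43), (10, 25, 42), (12, 22, 42), (11, 32, 54), (21, 40, 67), (42, 52, 64), (56, 60, 62), (60, 65, 65), (60, 65, 65), (60, 63, 64), (61, 65, 67), (76, 80, 81), (96, 103, 103), (111, 115, 118), (111, 119, 121), (110, 118, 116)]
```

View pics/w6c.png

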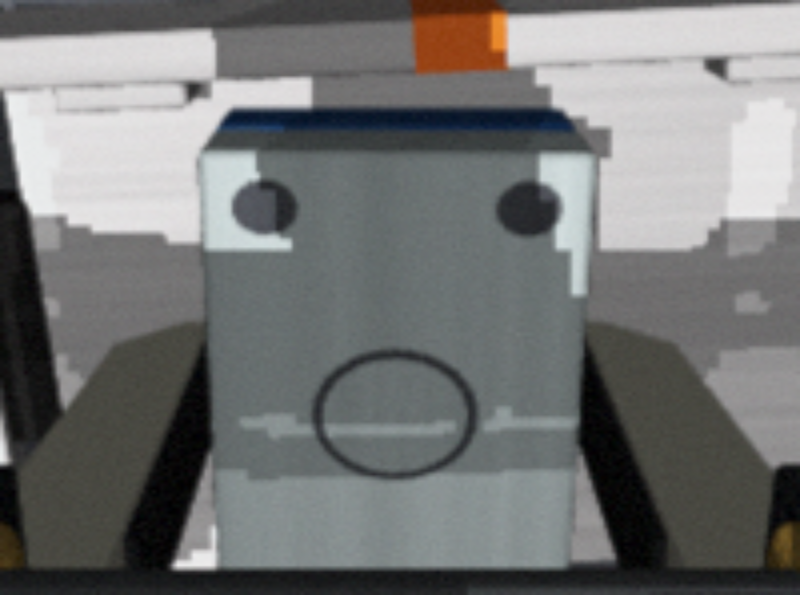

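```bash
python3 -m pendant '[{"translation":[0.5,0,0],"twist":[0,0,0],"grip":-1},{"translation":[0.3,0,0.7],"twist":[0,0,0],"grip":-1},{"translation":[0,0,0.6],"twist":[0,0,0],"grip":-1},{"translation":[0,0,0.3],"twist":[0,0,0],"grip":-1},{"translation":[0,0,0],"twist":[0,0,0],"grip":-1},{"translation":[0,0,0],"twist":[0,0,0],"grip":-1},{"translation":[0,0,0],"twist":[0,0,0],"grip":-1},{"translation":[0,0,0],"twist":[0,0,0],"grip":-1},{"translation":[0,0,0],"twist":[0,0,0],"grip":-1},{"translation":[0,0,0],"twist":[0,0,0],"grip":-1}]' 30;  python3 - <<'E'
from go import *
need(.5320,.2231,.0396,87.8)
i,rgb,d=grab('wrist','w7.png'); np.savez('w7.npz',rgb=rgb,d=d,info=np.array(i,dtype=object))
for u in (245,270,300,310): print(u,[(int(rgb[v,u,2])-int(rgb[v,u,0]),int(rgb[v,u].sum()/3)) for v in range(178,198)])
E
```

```text
t: 13.55
tool_pos: [0.5321, 0.2232, 0.0396]
orientation: [0.061, 3.141, -0.0]
force: [-0.5, -0.5, -1.3]
opening: 0.0538
tcp [0.5321 0.2232 0.0396] jaw 87.76 shift mm (now frame) [ 0.1 -0.1  0. ] turn [-0.0001  0.0002 -0.0007] tilt z [ 2.e-04 -1.e-04 -1.e+00]
245 [(-2, 221), (-1, 218), (-2, 221), (-2, 218), (7, 153), (26, 59), (33, 23), (32, 24), (25, 32), (11, 52), (5, 61), (3, 59), (1, 62), (4, 56), (4, 68), (5, 96), (9, 115), (11, 118), (7, 121), (6, 121)]
270 [(-1, 115), (-3, 112), (0, 114), (0, 113), (8, 82), (26, 36), (29, 25), (33, 27), (30, 26), (12, 54), (6, 55), (3, 63), (3, 63), (6, 66), (2, 68), (6, 89), (7, 100), (11, 109), (8, 107), (9, 107)]
300 [(3, 113), (1, 109), (-1, 111), (0, 112), (8, 82), (26, 38), (32, 25), (37, 24), (34, 25), (8, 51), (5, 60), (4, 62), (5, 62), (6, 61), (4, 63), (5, 83), (8, 103), (8, 108), (10, 114), (10, 116)]
310 [(2, 111), (-2, 114), (-4, 113), (0, 112), (10, 73), (25, 33), (33, 26), (34, 27), (31, 21), (10, 50), (6, 59), (5, 61), (6, 61), (4, 59), (4, 67), (4, 80), (8, 103), (8, 107), (8, 112), (7, 116)]
```

```bash
python3 - <<'E'
from m4 import *
i,rgb,P,hsv=load('w7.npz')
for v,z in((182.2,.020),(186.7,.036),(192.6,.052)): print(ray(i,[[245,v],[310,v]],z).round(4).tolist())
E
python3 -m pendant '[{"translation":[0,0,0],"twist":[0,0,0],"grip":0.25},{"translation":[0,0,0],"twist":[0,0,0],"grip":0.35},{"translation":[0,0,0],"twist":[0,0,0],"grip":0.5},{"translation":[0,0,0],"twist":[0,0,0],"grip":0.7},{"translation":[0,0,0],"twist":[0,0,0],"grip":0.7},{"translation":[0,0,-10],"twist":[0,0,0],"grip":0.7},{"translation":[0,0,-25],"twist":[0,0,0],"grip":0.7},{"translation":[-20,0,-35],"twist":[0,0,0],"grip":0.7},{"translation":[-20,0,-25],"twist":[0,0,0],"grip":0.7},{"translation":[-10,0,0],"twist":[0,0,0],"grip":0.7}]' 30;  python3 - <<'E'
from go import *
need(.6,.223,.13,87.8)
E
```

```text
[[0.4893, 0.2036, 0.02], [0.4909, 0.2451, 0.02]]
[[0.4885, 0.2054, 0.036], [0.49, 0.2434, 0.036]]
[[0.488, 0.2072, 0.052], [0.4894, 0.2418, 0.052]]
t: 14.6
tool_pos: [0.5817, 0.2214, 0.1403]
orientation: [-0.06, -3.14, 0.001]
force: [0.1, -0.0, 0.1]
opening: 0.0792
tcp [0.5817 0.2214 0.1403] jaw 87.83 shift mm (now frame) [-18.2   2.3  10.3] turn [-0.0005 -0.0009  0.0005] tilt z [-9.e-04 -5.e-04 -1.e+00]
```

```bash
python3 -m pendant '[{"translation":[-15,1,0],"twist":[0,0,0],"grip":0.7},{"translation":[-20,1,0],"twist":[0,0,0],"grip":0.7},{"translation":[-15,0,0],"twist":[0,0,0],"grip":0.7},{"translation":[0,0,0],"twist":[0,0,0],"grip":0.7},{"translation":[0,0,0],"twist":[0,0,0],"grip":0.7},{"translation":[0,0,0],"twist":[0,0,0],"grip":0.7},{"translation":[0,0,0],"twist":[0,0,0],"grip":0.7},{"translation":[0,0,0],"twist":[0,0,0],"grip":0.7},{"translation":[0,0,0],"twist":[0,0,0],"grip":0.7},{"translation":[0,0,0],"twist":[0,0,0],"grip":0.7}]' 30;  python3 - <<'E'
from m4 import *
need(.6,.223,.13,87.8)
i,rgb,d=grab('wrist','w8.png'); np.savez('w8.npz',rgb=rgb,d=d,info=np.array(i,dtype=object))
i,rgb,P,hsv=load('w8.npz')
m=(P[...,2]>.0465)&(P[...,2]<.058)&(P[...,0]>.483)&(P[...,0]<.6)&(P[...,1]>.18)&(P[...,1]<.27)
rect(i,m,.052,'steel',P)
b=(hsv[...,0]>95)&(hsv[...,0]<130)&(hsv[...,1]>110)&(P[...,0]<.6)&(P[...,0]>.48); b[250:]=0
rect(i,b,.036,'blue visible',P)
cv2.imwrite('pics/w8c.png',cv2.resize(rgb[0:260,180:420,::-1],None,fx=2.3,fy=2.3))
E
```

```text
t: 15.6
tool_pos: [0.6342, 0.2223, 0.1478]
orientation: [0.059, 3.136, 0.002]
force: [-0.6, 0.6, -0.4]
opening: 0.0793
tcp [0.6342 0.2223 0.1478] jaw 87.85 shift mm (now frame) [34.3 -0.6 17.7] turn [0.0016 0.0051 0.0009] tilt z [ 0.0052  0.0014 -1.    ]
steel [533.8 223.3  53.6  89.3  87.4] box (241, 31, 69, 117) z 0.0517Traceback (most recent call last):
  File "<stdin>", line 8, in <module>
  File "m4.py", line 6, in rect
    c=max(cv2.findContours(m,0,2)[0],key=cv2.contourArea)
ValueError: max() iterable argument is empty
```

```bash
python3 -c "
from go import *
need(.432,.2335,.148,90.7)"; python3 -m pendant '[{"translation":[15,0,0],"twist":[0,0,-0.025],"grip":-1},{"translation":[25,1,0],"twist":[0,0,-0.025],"grip":-1},{"translation":[30,1,0],"twist":[0,0,0],"grip":-1},{"translation":[30,1,0],"twist":[0,0,0],"grip":-1},{"translation":[30,1,0],"twist":[0,0,0],"grip":-1},{"translation":[30,1,0],"twist":[0,0,0],"grip":-1},{"translation":[25,1,0],"twist":[0,0,0],"grip":-1},{"translation":[12,1,0],"twist":[0,0,0],"grip":-1},{"translation":[0,0,0],"twist":[0,0,0],"grip":-1},{"translation":[0,0,0],"twist":[0,0,0],"grip":-1}]' 30;  python3 - <<'E'
from m4 import *
need(.432,.2335,.025,90.7)
i,rgb,P,hsv=load('w8.npz')
m=(hsv[...,0]<12)&(hsv[...,1]>150)&(P[...,2]>.048)&(P[...,2]<.062)&(abs(P[...,1]-.23)<.05)&(P[...,0]<.49)
q=P[m]; print('orange on wall top',len(q),np.nanmean(q,0) if len(q) else '')
w=(abs(P[...,2]-.054)<.004)&(P[...,0]<.482)&(abs(P[...,1]-.23)<.1); q=P[w]; print('wall top',len(q),np.nanpercentile(q,[2,50,98],axis=0).round(4).tolist())
E
```

```text
tcp [0.6342 0.2223 0.1478] jaw 87.85 shift mm (now frame) [202.5   3.6  -1.2] turn [ 0.0015  0.0051 -0.0497] tilt z [ 0.0051  0.0014 -1.    ]
t: 16.65
tool_pos: [0.4302, 0.2277, 0.1461]
orientation: [-0.022, 3.134, 0.003]
force: [-0.1, 0.4, -0.4]
opening: 0.0039
tcp [0.4302 0.2277 0.1461] jaw 90.82 shift mm (now frame) [ -1.    5.6 121.1] turn [0.0021 0.0074 0.0021] tilt z [ 0.0074  0.0022 -1.    ]
orange on wall top 207 [0.4734637  0.23380752 0.05372518]
wall top 2349 [[0.47, 0.165, 0.0505], [0.4743, 0.2295, 0.0536], [0.478, 0.3014, 0.0552]]
```

```bash
python3 -m pendant '[{"translation":[0,2,5],"twist":[0.002,0.005,0],"grip":-1},{"translation":[0,2,20],"twist":[0,0,0],"grip":-1},{"translation":[0,1,25],"twist":[0,0,0],"grip":-1},{"translation":[0,0,25],"twist":[0,0,0],"grip":-1},{"translation":[0,0,20],"twist":[0,0,0],"grip":-1},{"translation":[0,0,12],"twist":[0,0,0],"grip":-1},{"translation":[0,0,5],"twist":[0,0,0],"grip":-1},{"translation":[0,0,0],"twist":[0,0,0],"grip":-1},{"translation":[0,0,0],"twist":[0,0,0],"grip":-1},{"translation":[0,0,0],"twist":[0,0,0],"grip":-1}]' 30;  python3 - <<'E'
from m4 import *
need(.46,.2336,.025,90.7)
E
```

```text
t: 17.65
tool_pos: [0.4384, 0.2337, 0.031]
orientation: [-0.016, 3.135, 0.002]
force: [-0.0, 0.5, 0.3]
opening: 0.0004
tcp [0.4384 0.2337 0.031 ] jaw 90.6 shift mm (now frame) [-21.5  -0.3   6.2] turn [ 0.0011  0.0061 -0.0017] tilt z [ 0.0061  0.0012 -1.    ]
```

```bash
python3 -m pendant '[{"translation":[-2,0,3],"twist":[0.001,0.003,0],"grip":-1},{"translation":[-4,0,2],"twist":[0,0,0],"grip":-1},{"translation":[-4,0,0],"twist":[0,0,0],"grip":-1},{"translation":[-4,0,0],"twist":[0,0,0],"grip":-1},{"translation":[-3,0,0],"twist":[0,0,0],"grip":-1},{"translation":[-3,0,0],"twist":[0,0,0],"grip":-1},{"translation":[-3,0,0],"twist":[0,0,0],"grip":-1},{"translation":[-3,0,0],"twist":[0,0,0],"grip":-1},{"translation":[-3,0,0],"twist":[0,0,0],"grip":-1},{"translation":[-3,0,0],"twist":[0,0,0],"grip":-1}]' 30;  python3 - <<'E'
from m4 import *
need(.60,.2353,.025,90.7); print(robot.read_state()['force'])
E
```

```text
t: 18.65
tool_pos: [0.4728, 0.2349, 0.0281]
orientation: [-0.017, 3.139, 0.002]
force: [-5.1, -0.4, 2.5]
opening: 0.0001
tcp [0.4728 0.2349 0.0281] jaw 90.62 shift mm (now frame) [-127.2   -1.     3.4] turn [ 0.0013  0.0025 -0.0013] tilt z [ 0.0025  0.0013 -1.    ]
[-5.07216911 -0.42997083  2.46311521]
```

```bash
python3 -m pendant '[{"translation":[-4,-0.3,0],"twist":[0,0.001,0],"grip":-1},{"translation":[-4,-0.3,0],"twist":[0,0,0],"grip":-1},{"translation":[-5,0,0],"twist":[0,0,0],"grip":-1},{"translation":[-5,0,0],"twist":[0,0,0],"grip":-1},{"translation":[-5,0,0],"twist":[0,0,0],"grip":-1},{"translation":[-5,0,0],"twist":[0,0,0],"grip":-1},{"translation":[-5,0,0],"twist":[0,0,0],"grip":-1},{"translation":[-5,0,0],"twist":[0,0,0],"grip":-1},{"translation":[-5,0,0],"twist":[0,0,0],"grip":-1},{"translation":[-4,0,0],"twist":[0,0,0],"grip":-1}]' 30;  python3 - <<'E'
from m4 import *
need(.60,.2353,.025,90.7); print(robot.read_state()['force'])
i,rgb,d=grab('wrist'); np.savez('w9.npz',rgb=rgb,d=d,info=np.array(i,dtype=object)); grab('side','s9.png')
E
```

```text
t: 19.65
tool_pos: [0.5239, 0.2347, 0.028]
orientation: [-0.017, 3.141, 0.002]
force: [-5.0, -0.6, 4.0]
opening: 0.0002
tcp [0.5239 0.2347 0.028 ] jaw 90.63 shift mm (now frame) [-76.1  -0.2   3.1] turn [ 0.0011  0.001  -0.0013] tilt z [ 0.001   0.0011 -1.    ]
[-5.01807856 -0.63336667  3.98463276]
```

```bash
python3 -m pendant '[{"translation":[-4,0,0],"twist":[0,0,0],"grip":-1},{"translation":[-5,0,0],"twist":[0,0,0],"grip":-1},{"translation":[-5,0,0],"twist":[0,0,0],"grip":-1},{"translation":[-5,0,0],"twist":[0,0,0],"grip":-1},{"translation":[-5,0,0],"twist":[0,0,0],"grip":-1},{"translation":[-5,0,0],"twist":[0,0,0],"grip":-1},{"translation":[-5,0,0],"twist":[0,0,0],"grip":-1},{"translation":[-5,0,0],"twist":[0,0,0],"grip":-1},{"translation":[-4,0,0],"twist":[0,0,0],"grip":-1},{"translation":[-3,0,0],"twist":[0,0,0],"grip":-1}]' 30;  python3 - <<'E'
from m4 import *
need(.60,.2353,.025,90.7); print(robot.read_state()['force'])
E
```

```text
t: 20.75
tool_pos: [0.5736, 0.2352, 0.0279]
orientation: [-0.017, 3.141, 0.002]
force: [-4.5, 0.0, 3.3]
opening: 0.0004
tcp [0.5736 0.2352 0.0279] jaw 90.63 shift mm (now frame) [-26.4  -0.2   2.9] turn [ 0.001   0.0008 -0.0013] tilt z [ 8.e-04  1.e-03 -1.e+00]
[-4.5463872   0.02749099  3.28653659]
```

```bash
python3 -m pendant '[{"translation":[-2,0,0],"twist":[0,0,0],"grip":-1},{"translation":[-2,0,0],"twist":[0,0,0],"grip":-1},{"translation":[-2,0,0],"twist":[0,0,0],"grip":-1},{"translation":[-2,0,0],"twist":[0,0,0],"grip":-1},{"translation":[-2,0,0],"twist":[0,0,0],"grip":-1},{"translation":[-2,0,0],"twist":[0,0,0],"grip":-1},{"translation":[-2,0,0],"twist":[0,0,0],"grip":-1},{"translation":[-2,0,0],"twist":[0,0,0],"grip":-1},{"translation":[-2,0,0],"twist":[0,0,0],"grip":-1},{"translation":[-2,0,0],"twist":[0,0,0],"grip":-1}]' 30;  python3 - <<'E'
from m4 import *
need(.60,.2353,.025,90.7); print(robot.read_state()['force'])
E
```

```text
t: 21.75
tool_pos: [0.5888, 0.2353, 0.0279]
orientation: [0.019, -3.129, 0.002]
force: [-16.6, -2.4, 12.3]
opening: 0.0003
tcp [0.5888 0.2353 0.0279] jaw 90.68 shift mm (now frame) [-11.2  -0.2   2.8] turn [-0.0009 -0.0128 -0.0004] tilt z [-0.0128 -0.0011 -0.9999]
[-16.62526928  -2.41030653  12.33048919]
```

```bash
python3 - <<'E'
from m4 import *
i,rgb,P,hsv=load('w3.npz')
for u in (212,222,345,360,372): 
    print(u,[(int(rgb[v,u].sum()/3),round(float(P[v,u,0]),3),round(float(P[v,u,2]),3)) for v in range(186,204,2)])
i,rgb,d=grab('side','s10.png'); cv2.imwrite('pics/s10c.png',cv2.resize(rgb[130:210,170:330,::-1],None,fx=5,fy=5,interpolation=cv2.INTER_CUBIC))
print(robot.read_state()['force'])
E
```

```text
212 [(138, 0.442, -0.001), (140, 0.445, -0.002), (84, 0.447, -0.001), (52, 0.448, 0.007), (77, 0.45, 0.007), (63, 0.451, 0.013), (63, 0.451, 0.021), (110, 0.451, 0.029), (212, 0.452, 0.031)]
222 [(136, 0.442, 0.001), (140, 0.444, 0.0), (100, 0.447, 0.001), (49, 0.447, 0.009), (79, 0.449, 0.008), (77, 0.452, 0.007), (41, 0.454, 0.007), (33, 0.457, 0.007), (35, 0.459, 0.008)]
345 [(139, 0.439, 0.0), (137, 0.441, -0.0), (140, 0.444, -0.0), (66, 0.444, 0.006), (82, 0.446, 0.008), (62, 0.449, 0.008), (50, 0.451, 0.008), (47, 0.453, 0.008), (48, 0.456, 0.008)]
360 [(136, 0.439, -0.001), (136, 0.441, -0.001), (70, 0.443, 0.0), (38, 0.444, 0.005), (42, 0.446, 0.007), (46, 0.449, 0.007), (49, 0.451, 0.007), (51, 0.453, 0.009), (49, 0.455, 0.009)]
372 [(140, 0.439, -0.002), (141, 0.441, -0.0), (102, 0.443, -0.001), (43, 0.444, 0.005), (35, 0.446, 0.008), (41, 0.448, 0.008), (55, 0.448, 0.015), (52, 0.448, 0.026), (106, 0.449, 0.029)]
[-16.87257218  -1.36058358  13.56464231]
```

View pics/s10c.png

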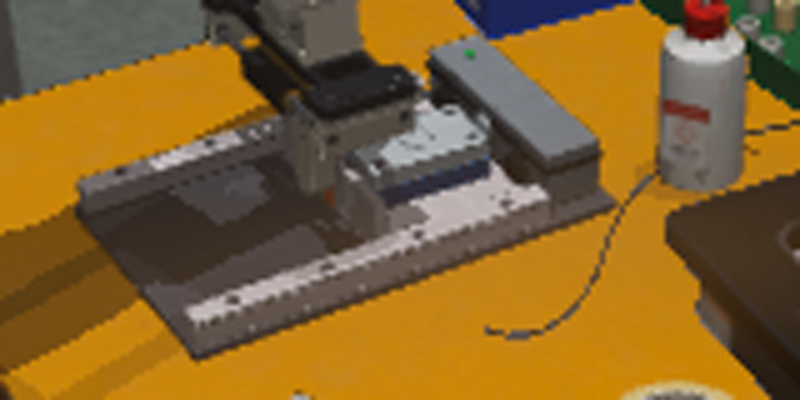

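```bash
python3 -m pendant '[{"translation":[-3,0,0],"twist":[0,0,0],"grip":-1},{"translation":[-3,0,0],"twist":[0,0,0],"grip":-1},{"translation":[-3,0,0],"twist":[0,0,0],"grip":-1},{"translation":[-3,0,0],"twist":[0,0,0],"grip":-1},{"translation":[-3,0,0],"twist":[0,0,0],"grip":-1},{"translation":[-3,0,0],"twist":[0,0,0],"grip":-1},{"translation":[-2,0,0],"twist":[0,0,0],"grip":-1},{"translation":[-2,0,0],"twist":[0,0,0],"grip":-1},{"translation":[-2,0,0],"twist":[0,0,0],"grip":-1},{"translation":[-2,0,0],"twist":[0,0,0],"grip":-1}]' 30;  python3 - <<'E'
from m4 import *
need(.60,.2353,.025,90.7); print(robot.read_state()['force'])
a=cv2.imread('pics/s10.png'); b=cv2.imread('pics/side0.png')
print('LED now',a[136:145,258:270].reshape(-1,3)[np.argmax((a[136:145,258:270].astype(int)[...,1]-a[136:145,258:270].astype(int)[...,2]).ravel())], 'before',b[136:145,258:270].reshape(-1,3)[np.argmax((b[136:145,258:270].astype(int)[...,1]-b[136:145,258:270].astype(int)[...,2]).ravel())])
E
```

```text
t: 22.8
tool_pos: [0.5874, 0.2351, 0.0284]
orientation: [0.025, -3.068, 0.016]
force: [-15.8, -1.3, 12.5]
opening: 0.0001
tcp [0.5874 0.2351 0.0284] jaw 90.97 shift mm (now frame) [-12.8   0.1   2.5] turn [-0.0101 -0.0731  0.0043] tilt z [-0.0729 -0.0111 -0.9973]
[-15.75349287  -1.25274329  12.46282919]
LED now [ 61 148  38] before [ 61 148  36]
```

```bash
python3 -m pendant '[{"translation":[2,0,0],"twist":[0,0,0],"grip":-1},{"translation":[4,0,0],"twist":[0,0,0],"grip":-1},{"translation":[8,0,0],"twist":[0,-0.03,0],"grip":-1},{"translation":[12,0,0],"twist":[0,-0.03,0],"grip":-1},{"translation":[12,0,0],"twist":[0,-0.01,0],"grip":-1},{"translation":[8,0,-15],"twist":[0,0,0],"grip":-1},{"translation":[0,0,-30],"twist":[0,0,0],"grip":-1},{"translation":[0,0,-35],"twist":[0,0,0],"grip":-1},{"translation":[0,0,-35],"twist":[0,0,0],"grip":-1},{"translation":[0,0,-15],"twist":[0,0,0],"grip":-1}]' 30;  python3 - <<'E'
from m4 import *
need(.74,.228,.17,90.7); print(robot.read_state()['force'])
E
```

```text
t: 23.8
tool_pos: [0.5408, 0.2339, 0.1601]
orientation: [-0.024, 3.136, -0.017]
force: [-0.1, 0.6, -0.3]
opening: 0.0006
tcp [0.5408 0.2339 0.1601] jaw 90.89 shift mm (now frame) [-199.2   -9.1   -8.7] turn [-0.0109  0.0057  0.0034] tilt z [ 0.0058 -0.0108 -0.9999]
[-0.08525001  0.60809712 -0.26427182]
```

```bash
python3 - <<'E'
from m4 import *
for n in ('scene0.npz','side0.npz'):
    i,rgb,P,hsv=load(n); m=(P[...,0]>.66)&(P[...,0]<.86)&(P[...,1]>.05)&(P[...,1]<.4)&(P[...,2]>.07)&(P[...,2]<.7)
    print(n,m.sum(),np.nanpercentile(P[m],[0,50,100],axis=0).round(3).tolist() if m.any() else '')
E
python3 -m pendant '[{"translation":[-12,0,0],"twist":[-0.01,0.005,0],"grip":-1},{"translation":[-20,0,-2],"twist":[0,0,0],"grip":-1},{"translation":[-20,0,-2],"twist":[0,0,0],"grip":-1},{"translation":[-20,0,-2],"twist":[0,0,0],"grip":-1},{"translation":[-20,0,-2],"twist":[0,0,0],"grip":-1},{"translation":[-20,0,-2],"twist":[0,0,0],"grip":-1},{"translation":[-20,0,0],"twist":[0,0,0],"grip":-1},{"translation":[-10,0,0],"twist":[0,0,0],"grip":-1},{"translation":[0,0,0],"twist":[0,0,0],"grip":-1},{"translation":[0,0,0],"twist":[0,0,0],"grip":-1}]' 30;  python3 - <<'E'
from m4 import *
need(.74,.228,.17,90.7)
i,rgb,d=grab('wrist','w11.png'); np.savez('w11.npz',rgb=rgb,d=d,info=np.array(i,dtype=object))
i,rgb,P,hsv=load('w11.npz')
m=(P[...,2]>.0465)&(P[...,2]<.058)&(P[...,0]>.613)&(P[...,0]<.73)&(abs(P[...,1]-.225)<.045)
rect(i,m,.052,'steel',P)
E
```

```text
scene0.npz 377 [[0.818, 0.115, 0.07], [0.838, 0.135, 0.104], [0.86, 0.17, 0.178]]
side0.npz 276 [[0.82, 0.108, 0.07], [0.842, 0.134, 0.106], [0.86, 0.174, 0.175]]
t: 24.8
tool_pos: [0.6914, 0.2355, 0.1669]
orientation: [-0.023, 3.133, 0.0]
force: [-0.2, -0.4, -0.3]
opening: 0.0004
tcp [0.6914 0.2355 0.1669] jaw 90.83 shift mm (now frame) [-48.5  -8.2  -2.7] turn [0.0001 0.0084 0.0022] tilt z [ 8.4e-03  2.0e-04 -1.0e+00]
steel [661.4 223.8  53.6  89.5  87.3] box (238, 122, 61, 96) z 0.0517
```

View pics/w11.png

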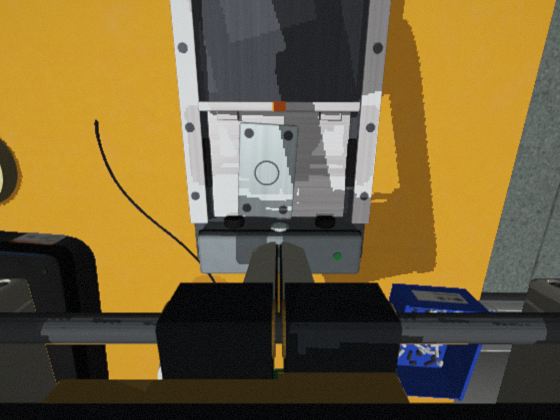

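```bash
python3 - <<'E'
from m4 import *
i,rgb,P,hsv=load('w11.npz')
w=(abs(P[...,2]-.054)<.003)&(P[...,0]<.612)&(P[...,0]>.58)&(abs(P[...,1]-.235)<.068)
E=[]
for u in range(205,355,4):
    v=np.flatnonzero(w[80:125,u])
    if len(v)>1: E.append((u,80+v[0]-.5))
e=ray(i,E,.054); p,a,s=line(e[:,1],e[:,0]); print('outer wall yaw',-a,'x at y=.235',np.polyval(p,.235),'std',s)
o=(hsv[...,0]<12)&(hsv[...,1]>150)&(P[...,2]>.048)&(P[...,2]<.06)&(P[...,0]>.57)&(P[...,0]<.62); print('stripe',np.nanmean(P[o],0))
for u in (225,234,242,318,325,332,290):
    print(u,[(v,round(float(P[v,u,0]),3),round(float(P[v,u,2]),3),int(rgb[v,u].sum()/3)) for v in range(208,234,2)])
b=(hsv[...,0]>95)&(hsv[...,0]<130)&(hsv[...,1]>100)&(abs(P[...,1]-.225)<.05)&(P[...,0]>.6)&(P[...,0]<.74); print('blue px seen',b.sum(), np.argwhere(b)[:5].tolist())
i,rgb,d=grab('side','s12.png'); i,rgb,d=grab('scene','sc12.png')
a=cv2.imread('pics/s12.png')[125:205,225:305]; c=cv2.imread('pics/sc12.png')[150:215,195:295]
cv2.imwrite('pics/fin.png',np.hstack([cv2.resize(a,(400,400),interpolation=2),cv2.resize(c,(400,400),interpolation=2)]))
E
```

```text
outer wall yaw 0.341836786509366 x at y=.235 0.5975371603624303 std 0.00024222459390066807
stripe [0.60152936 0.23549366 0.05399195]
225 [(208, 0.709, 0.02, 217), (210, 0.711, 0.021, 214), (212, 0.713, 0.02, 215), (214, 0.716, 0.02, 217), (216, 0.717, 0.024, 135), (218, 0.717, 0.03, 9), (220, 0.718, 0.032, 20), (222, 0.721, 0.032, 17), (224, 0.723, 0.032, 17), (226, 0.727, 0.027, 23), (228, 0.727, 0.034, 46), (230, 0.726, 0.043, 16), (232, 0.727, 0.045, 34)]
234 [(208, 0.708, 0.021, 216), (210, 0.711, 0.02, 214), (212, 0.713, 0.019, 202), (214, 0.716, 0.018, 188), (216, 0.716, 0.024, 28), (218, 0.716, 0.031, 4), (220, 0.717, 0.035, 19), (222, 0.719, 0.035, 27), (224, 0.722, 0.035, 26), (226, 0.724, 0.036, 26), (228, 0.726, 0.034, 25), (230, 0.725, 0.043, 16), (232, 0.727, 0.045, 36)]
242 [(208, 0.698, 0.053, 85), (210, 0.7, 0.051, 119), (212, 0.702, 0.051, 126), (214, 0.704, 0.052, 124), (216, 0.716, 0.024, 51), (218, 0.716, 0.03, 10), (220, 0.718, 0.031, 10), (222, 0.721, 0.031, 15), (224, 0.723, 0.032, 9), (226, 0.726, 0.03, 18), (228, 0.726, 0.035, 36), (230, 0.725, 0.042, 17), (2
[... 716 characters left out ...]
9, 0.02, 126), (212, 0.712, 0.019, 132), (214, 0.714, 0.018, 99), (216, 0.715, 0.024, 44), (218, 0.715, 0.03, 5), (220, 0.716, 0.034, 13), (222, 0.717, 0.036, 16), (224, 0.721, 0.034, 13), (226, 0.723, 0.033, 13), (228, 0.725, 0.035, 29), (230, 0.724, 0.042, 12), (232, 0.725, 0.046, 30)]
290 [(208, 0.697, 0.052, 211), (210, 0.7, 0.051, 167), (212, 0.702, 0.051, 123), (214, 0.703, 0.052, 124), (216, 0.705, 0.053, 120), (218, 0.724, 0.007, 77), (220, 0.726, 0.008, 40), (222, 0.726, 0.016, 35), (224, 0.726, 0.022, 35), (226, 0.726, 0.028, 37), (228, 0.726, 0.033, 37), (230, 0.725, 0.041, 10), (232, 0.726, 0.044, 27)]
blue px seen 3394 [[217, 241], [218, 236], [230, 251], [230, 259], [230, 289]]
```

View pics/fin.png

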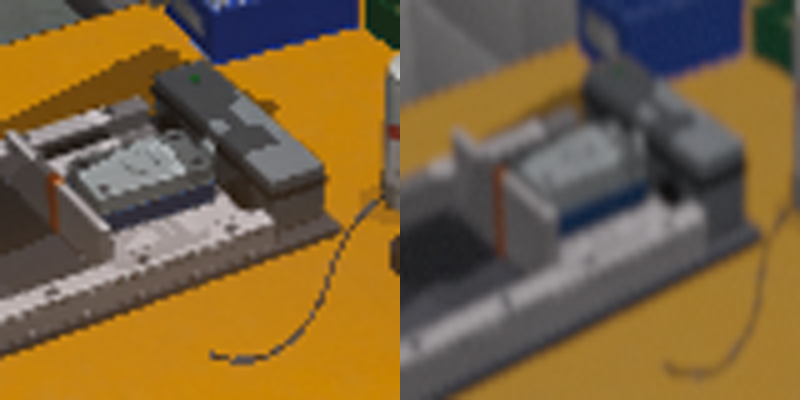

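```bash
python3 -c "
from plant import robot
print(robot.read_state()['t'],robot.close_job())"
```

```text
the job is handed in; nothing more can be done
24.95 None
```

The steel plate now lies on the blue plate, long side along long side. The carriage is home against the buffers with the pile on it, and the gripper is clear and touching nothing. I handed the job in at about 25 s.

**Plate:** Of the two look-alike plates I took the one farthest to the robot's right. I turned it to match the blue plate and set it down. After release its centre measured within about 1 mm of the blue plate's and its angle within 0.5°. It may sit up to about 1 mm towards the robot, and I did not correct that.

**Push:** I pushed at the orange stripe with closed fingers, at about 5 N, until the force rose to about 17 N and it would go no further. Towards the end of that push the tool tilted by about 4°. I then backed off and lifted clear.

**Last checks:**
- **Carriage home:** the outer face of the rear wall is at x = 0.5975 m, matching the home position I worked out from the base's near end. No gap shows between the deck and the buffers. From the wall position the front edge comes out 1 to 2 mm past the measured buffer faces, which is within the camera calibration.
- **Carriage straight:** the wall measured 0.34° against the rails' 0.7°. The 0.4° difference is within the shoes' play.
- **Pile:** the steel plate moved about 128 mm with the carriage, and its angle stayed the same (87.3° against 87.4° before). The side and scene pictures show a square pile.
- **Bystanders:** I planned no contact with the tape roll, marker or stamp, but did not re-measure them at the end.

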